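# Go / no-go check of a turned rack leg

### The job

Check the turned wooden pillar in the two pairs of steel jaws: push it, standing and sliding on the bench, all the way through the go gap between the long jaws, in at the end nearer to it and out clear of the other end. Then push it gently into a mouth (either end) of the narrower no-go gap between the short jaws, hold it pressed there for a moment so that both jaws are seen to stop it, and leave it standing in that mouth. Never lift, tip or force the pillar, and leave the other things where they are.

Things in the scene. Friction and masses are not known exactly. Their poses are not given: they have to be found in the camera images.
- pillar_center (a point): centre, 45 mm above the bench, of the part to check: a plain turned beech pillar (rack leg), 70 mm diameter, 90 mm tall, about 0.26 kg (varies by a third), standing loose on the bench. It starts on the left (+y) of both gauges, clear of them. Pushed lower than about 45 mm it slides upright, higher up it tips; two fingers about 50 mm apart cradle it stably
- pillar: the same pillar as a body; origin at the centre of its underside, z up its axis
- go_gauge: the go gauge: two fixed parallel steel jaws on the bench, the LONG pair: each 26 mm thick, 80 mm long, 30 mm high, 75 mm clear gap between them. Origin on the bench at the middle of the gap; its y axis (within 0.2 rad of world y) runs along the gap, its x axis across it. Jaw ends at y = +40 and -40 mm; ends and top open, the dark floor sheet is flush with the bench
- nogo_gauge: the no-go gauge: like it, the SHORT pair: each 26 mm thick, 30 mm long, 30 mm high, 64 mm clear gap. Origin on the bench at the middle of the gap; y axis along the gap (within 0.2 rad of world y), x across it. Jaw ends at y = +15 and -15 mm. The pillar comes to rest against both corners of a mouth with its axis 29 mm from this origin. Either gauge may be the nearer one; the other is about 175 mm beyond
- calipers: bystander: slide calipers lying flat, 190 mm long, 12 mm thick; origin under the beam's middle
- jar: bystander: closed glass jar with steel cap, 64 mm across, 85 mm tall; origin under its centre
- mug: bystander: blue ceramic mug, 80 mm across, 90 mm tall, handle at its +y; origin under its centre
- screwdriver: bystander: screwdriver lying flat, 180 mm long along its x; origin under its middle
- tape: bystander: clear ring (empty tape core) lying flat, 90 mm across, 24 mm high; origin under its centre
- offcut: bystander: wooden offcut 60 x 110 x 35 mm; origin under its centre
- mouse: bystander: round blue mouse, 62 mm across, 33 mm high; origin under its centre

How it is judged:
By the outcome, as a careful person would: the job done as asked, in the order asked, and still so for the second after the job is handed in, with the robot touching nothing.
It also fails if it takes over 67 s, if anything falls off the work surface, if the arm or the gripper's body presses on something with over 40 N, if the wrist force passes 120 N, or if a joint passes its speed limit or range.

### The arm

A 6-joint arm with a two-finger parallel gripper is mounted at the origin on the work surface. World frame = base frame: x ahead of the robot, y to its left, z up, the work surface at z = 0. Lengths are in m, angles in degrees, forces in N, time in s.
With the tool pointing down it reaches from about 0.4 to 0.825 m from the base axis. Payload 7 kg.
Tool frame: the origin (TCP) lies on the centre line of the jaws, within the pads' length; the fingertips stand 11 mm ahead of it and the grasp point (between the pads) lies 8 mm behind it; z points along the fingers, y is the line along which they close (so a half turn about z gives the same grasp; the last joint's range is limited). The gripper opens to 88 mm and grips with 3 to 60 N. Pads are 19 mm wide; open, the fingers measure 130 mm over their backs; the gripper's body (78 mm by 193 mm) begins 47 mm behind the grasp point.
Start: joints at [89.559, 20.546, 0.682, 0, -70.136, -16.507], TCP at [0.197, 0.646, 0.238] pointing down, gripper open.
Joint ranges: [-176.03, 176.03], [-82.01, 121.73], [-58.28, 71.71], [-173.87, 95.51], [-174.79, -0.11], [-173.66, 173.66]. Speed limits (degrees/s): [136.94, 136.94, 172.46, 180, 180, 180].

### API

Orientations are given as [roll, pitch, yaw] about the fixed x, y, z axes, in that order (R = Rz(yaw) Ry(pitch) Rx(roll)).
In Python, from plant import r, capture, camera_model, job gives the robot as it stands.
- The arm moves only by the tool drive_tool, never from a script. Its argument "increments" is a list that holds one entry, the list of rows, each a list of 5 numbers: the gripper's target within -1 to 1 (fully open at 1, half-way at 0, shut at -1), then the shift along the tool's x, y, z scaled (see below), then the turn about the tool's z scaled (see below). In form: [[[gripper, tx, ty, tz, roll], ...]]. A call has 1 to 5 rows; each row is the pose to reach, as a shift and turn from the pose commanded when the call began, along the tool's axes at that moment, turning the shorter way round; what a row does not reach only later rows make up. The controller multiplies each number of a shift by 120 mm and each number of a turn by 360 degrees. A row lasts 1/8 s, in which the tool goes at most 62.5 mm and 10.7 degrees, less where a joint would pass 70% of its speed; a pose out of reach is approached as far as the arm can. A call with a number of a shift or a turn outside -1 to 1 is refused whole. A call with a gripper value outside its range is refused whole. The fingers move at their own pace and stop on an object; "squeeze" is the grip in N (left out, the last holds). Time passes only in rows, so rows that repeat a pose let the fingers close. It gives the time, the measured TCP pose, the force, the opening and the grip force at its end, in the units of the state.
- r.get_state(): the state, without advancing time (a new reading comes with each control period).
- capture(name): name is "side" or "top"; returns the picture (384x512x3 uint8, red, green, blue); there is no depth.
- camera_model(name): a dict with "camera_matrix" (3x3 intrinsics, pixels), "rvec" (rotation vector, rad) and "tvec" (3), from world to camera coordinates, as OpenCV has them. Camera axes: x right, y down, z forward; pixel columns grow to the right and rows downward; lengths in m; the calibration is good to about 2 mm. A picture is of the moment at which its call begins. camera_model takes no time and is no camera call.
- job.close_job(): hands the job in; it is judged then, once.
The state is a dict: "time_s": time; "joints": joint angles; "qd": joint speeds; "joint_torque": joint torques, N m; "tcp_pos": TCP position; "eef_rot": TCP orientation; "contact_force": force on the tool from outside, world axes, zero at the start; "moment": the same for the moment, N m; "gripper_width": finger opening in m; "gripper_force": force on a finger pad.
Only numpy, scipy, OpenCV 4.12 (cv2) and the standard library are available. Lean on these libraries where they do the work, as an engineer would, in place of code of your own. Each camera call takes 0.05 s, during which the arm holds its last target. There are 200 camera calls.

## Working session

There is one attempt and no reset: what is moved stays moved. The work goes in short steps, Python scripts to look and compute and a tool call to move; the robot and the scene stay as the last step left them, time stands still between calls to the robot, and variables do not carry over. Pictures are saved under pics/ and viewed, at most 10 in all, crops included, and the job is handed in when it is done.

Besides the shell and the picture viewer there is one more tool, called by a JSON object that holds its "op" and its "data". drive_tool: Moves the arm, as the interface text tells. Its arguments: {"type":"object","properties":{"increments":{"type":"array"},"squeeze":{"type":"number"}},"required":["increments"]}

```bash
ls; mkdir -p pics
cat > h.py <<'E'
import numpy as np, cv2
from plant import r, capture, camera_model, job
def ray(cam,uv,z):
    m=camera_model(cam);K=np.array(m["camera_matrix"],float);R,_=cv2.Rodrigues(np.array(m["rvec"],float));t=np.array(m["tvec"],float).ravel()
    uv=np.atleast_2d(np.array(uv,float));d=(np.linalg.inv(K)@np.c_[uv,np.ones(len(uv))].T).T@R;c=-R.T@t
    s=(z-c[2])/d[:,2];return c+s[:,None]*d
def save(cam,name):
    im=capture(cam);cv2.imwrite(f"pics/{name}.png",im[:,:,::-1]);return im
E
python3 - <<'E'
from h import *
for c in("top","side"):
    save(c,c+"0"); m=camera_model(c);R,_=cv2.Rodrigues(np.array(m["rvec"],float));print(c,m["camera_matrix"],-R.T@np.array(m["tvec"]).ravel(),R[2])
s=r.get_state();print(s)
E
```

```text
pics
top [[438.37056293   0.         255.29311158]
 [  0.         438.37056293 198.43007878]
 [  0.           0.           1.        ]] [0.42162927 0.01231765 1.45503992] [ 0.1056538  -0.02101713 -0.99418085]
side [[408.2815235    0.         247.96291372]
 [  0.         408.2815235  191.88247153]
 [  0.           0.           1.        ]] [0.23575337 0.61967491 0.81932349] [ 0.32951639 -0.58838144 -0.73839436]
{'time_s': 0.1, 'joints': array([ 8.95578813e+01,  2.05877471e+01,  6.39403670e-01, -1.74992013e-02,
       -7.01358817e+01, -1.65093586e+01]), 'qd': array([ 0.02684446, -0.15106838,  0.12764827,  0.07070883,  0.03266212,
        0.03893181]), 'joint_torque': array([-1.34024787e-03, -5.84164953e+01,  2.93750435e+01,  7.01558903e+00,
        1.01313862e-02, -4.87436625e-05]), 'tcp_pos': array([0.19667957, 0.64527381, 0.23671531]), 'eef_rot': array([ 1.79914572e+02, -8.16352523e-03, -1.69574294e+01]), 'contact_force': array([-0.53460728,  0.68880511,  0.00234111]), 'moment': array([-0.01745304,  0.00458388,  0.03735795]), 'gripper_force': 0.0, 'gripper_width': 0.087514539310233}
```

View pics/top0.png

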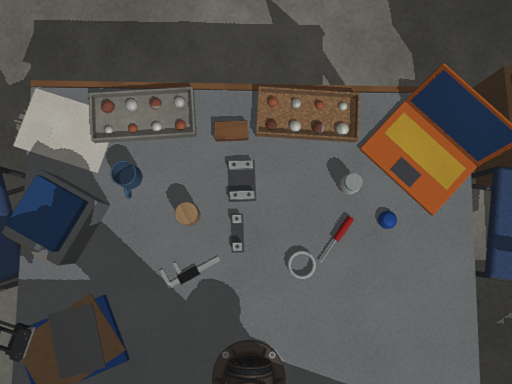

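View pics/side0.png

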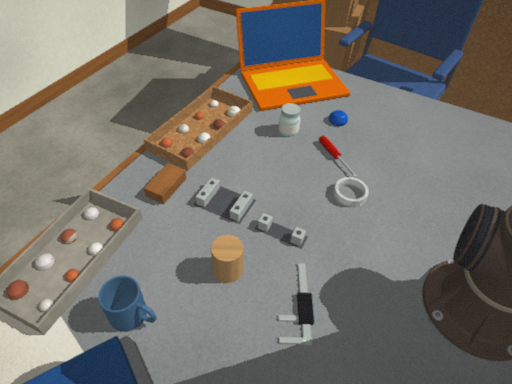

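The top view (up = +x, left = +y) shows the pillar at (187,213), go gauge at (241,180), no-go at (237,233), and the calipers at (190,272). In the side view the pillar is at (227,258), go at (225,200) and no-go at (282,230).

Run:
```python
from h import *
t=cv2.imread("pics/top0.png")[145:265,160:270];s=cv2.imread("pics/side0.png")[170:290,185:320]
a=cv2.resize(t,None,fx=5,fy=5,interpolation=cv2.INTER_CUBIC)
b=cv2.resize(s,None,fx=5,fy=5,interpolation=cv2.INTER_CUBIC)
cv2.imwrite("pics/ct.png",a);cv2.imwrite("pics/cs.png",b)
for cam,lo in (("top",150),("side",140)):
    im=cv2.imread(f"pics/{cam}0.png");hsv=cv2.cvtColor(im,cv2.COLOR_BGR2HSV)
    m=((hsv[...,2]>lo)&(hsv[...,1]<50)).astype(np.uint8)
    n,l,st,c=cv2.connectedComponentsWithStats(m)
    for i in range(1,n):
        x,y=c[i]
        if st[i,4]>8 and ((220<x<262 and 150<y<260) if cam=="top" else (190<x<310 and 170<y<250)):
            print(cam,st[i],c[i].round(1),ray(cam,c[i],.03).round(4))
    m=((hsv[...,0]>8)&(hsv[...,0]<22)&(hsv[...,1]>100)&(hsv[...,2]>110)).astype(np.uint8)
    n,l,st,c=cv2.connectedComponentsWithStats(m)
    for i in range(1,n):
        if st[i,4]>200: print(cam,"wood",st[i],c[i].round(1),ray(cam,c[i],.09).round(4))
```

```text
top wood [443  63  69  63 225] [477.2  94.1] [[ 0.9148 -0.7356  0.09  ]]
top wood [ 257   87   94   45 1988] [301.3 110. ] [[ 0.8534 -0.1622  0.09  ]]
top wood [ 361  101  116  114 3730] [416.7 160. ] [[ 0.6949 -0.5303  0.09  ]]
top wood [176 203  22  22 376] [186.2 213. ] [[0.5189 0.1981 0.09  ]]
side [    0    70   471   287 57653] [250.4 211. ] [[0.55   0.0437 0.03  ]]
side wood [167   0  32  27 343] [182.1  10.9] [[ 1.288  -0.6789  0.09  ]]
side wood [ 236    0  116  111 3572] [291.9  67.7] [[ 0.7194 -0.5256  0.09  ]]
side wood [   0   39  127   94 1943] [60.4 86.1] [[ 1.2894 -0.0453  0.09  ]]
side wood [ 144   74  108   96 3442] [197.2 125.7] [[ 0.8121 -0.1062  0.09  ]]
side wood [ 92 151  48  40 350] [115.8 171.2] [[0.8819 0.1495 0.09  ]]
side wood [144 163  42  40 870] [166.5 180.9] [[0.752  0.1106 0.09  ]]
side wood [ 211  235   32   47 1132] [228.3 256.6] [[0.5035 0.2198 0.09  ]]
```

View pics/ct.png

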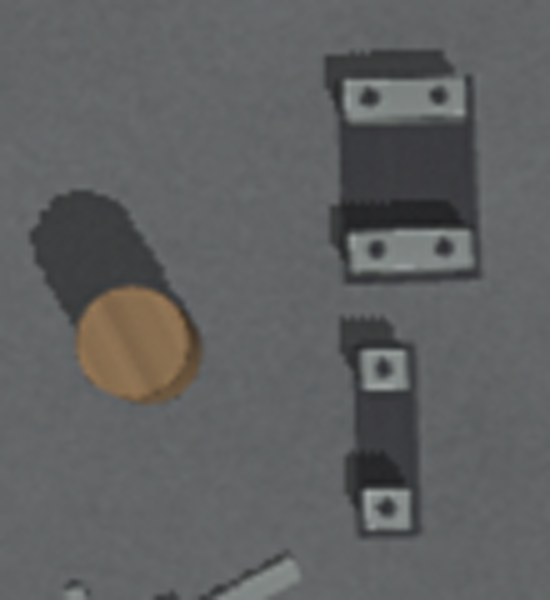

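View pics/cs.png

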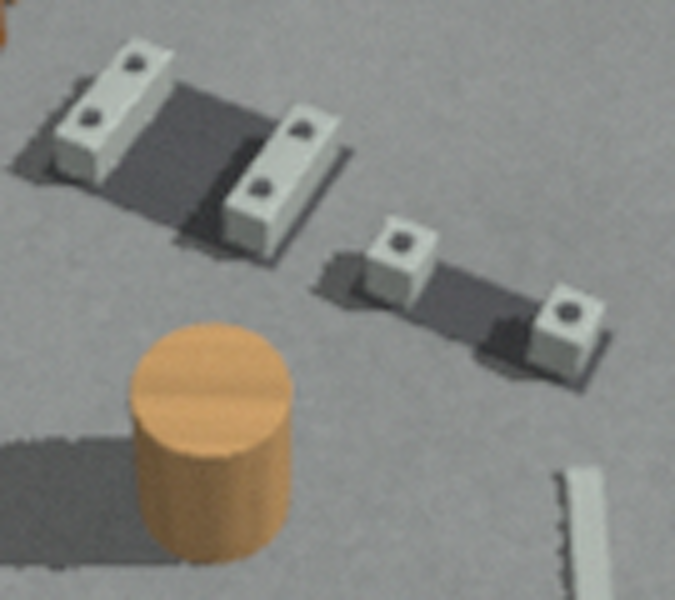

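Crops: the lit pillar top is at (134,344) in the top crop and (212,390) in the side crop. The jaw top faces are clear in both crops, so I'll measure from their corners.

Run:
```python
from h import *
f=lambda p,o:(np.array(p,float)+.5)/5-.5+np.array(o)
a=cv2.imread("pics/ct.png",0)
m=(a>128).astype(np.uint8);m[:,:320]=0;m[545:]=0
cs,_=cv2.findContours(m,cv2.RETR_EXTERNAL,cv2.CHAIN_APPROX_NONE)
for c in cs:
    if cv2.contourArea(c)>800:
        q=cv2.minAreaRect(c);b=ray("top",f(cv2.boxPoints(q),(160,145)),.03)[:,:2]
        e=[b[i]-b[i-1] for i in(1,2)];print("top",ray("top",f([q[0]],(160,145)),.03)[0,:2].round(4),[ (np.linalg.norm(v).round(4),(np.degrees(np.arctan2(v[1],v[0]))%180).round(1)) for v in e])
for n,c in dict(goF=[(133,40),(174,52),(97,145),(57,130)],goN=[(300,103),(341,120),(265,213),(226,198)],ngF=[(395,215),(438,233),(406,270),(366,255)],ngN=[(564,285),(606,300),(575,345),(532,332)]).items():
    b=ray("side",f(c,(185,170)),.03)[:,:2];v=(b[0]+b[1]-b[2]-b[3])/2
    print(n,b.mean(0).round(4),np.linalg.norm(v).round(4),np.degrees(np.arctan2(*v[::-1]))%180)
print("pillar",ray("top",f([(134,344)],(160,145)),.09),ray("side",f([(212,390)],(185,170)),.09))
# calipers, offcut
print("cal jaw tip top",ray("top",[(219,259),(160,268),(172,287)],.012)[:,:2].round(3))
```

```text
top [0.4167 0.0408] [(np.float64(0.0271), np.float64(90.4)), (np.float64(0.0244), np.float64(0.6))]
top [0.5069 0.0435] [(np.float64(0.0254), np.float64(90.5)), (np.float64(0.0241), np.float64(0.6))]
top [0.5855 0.0274] [(np.float64(0.0767), np.float64(94.9)), (np.float64(0.0254), np.float64(4.7))]
top [0.6853 0.0321] [(np.float64(0.0765), np.float64(90.7)), (np.float64(0.0241), np.float64(0.5))]
goF [0.6861 0.0327] 0.0755 91.89030468835846
goN [0.5864 0.0271] 0.0747 89.92009661146705
ngF [0.5077 0.0453] 0.0292 87.5548872014163
ngN [0.417  0.0426] 0.0327 87.97410071178459
pillar [[0.51778615 0.19741719 0.09      ]] [[0.51809868 0.20184564 0.09      ]]
cal jaw tip top [[0.375 0.099]
 [0.345 0.289]
 [0.285 0.249]]
```

{"op": "drive_tool", "data": {"increments": [[[0.14,0.33,0.28,0,0.01],[0.14,0.67,0.56,0,0.03],[0.14,1,0.84,0,0.04],[0.14,1,0.84,0,0.04]]]}}

```text
time_s: 0.6
tcp_pos: [0.2835, 0.5114, 0.2379]
eef_rot: [180.0, 0.0, -31.6]
contact_force: [-0.4, 1.4, -0.5]
gripper_width: 0.0539
gripper_force: 0.0
```

```bash
cat >> h.py <<'E'
def go(x,y,z,yaw):
    s=r.get_state();p=np.array(s["tcp_pos"]);c=np.radians(s["eef_rot"][2])
    d=np.array([x,y,z])-p;tx=np.cos(c)*d[0]+np.sin(c)*d[1];ty=np.sin(c)*d[0]-np.cos(c)*d[1]
    a=-((yaw-s["eef_rot"][2]+180)%360-180)
    print("t",round(s["time_s"],2),"p",p.round(4),"rot",np.round(s["eef_rot"],1),"w",round(s["gripper_width"],4),"F",np.round(s["contact_force"],1),"j6",round(s["joints"][5],1))
    print("cmd",np.round([tx/.12,ty/.12,-d[2]/.12,a/360],3))
E
python3 -c "
from h import *
go(.467,.231,.12,-31.6)"
```

```text
t 0.6 p [0.2835 0.5114 0.2379] rot [180.    0.  -31.6] w 0.0539 F [-0.4  1.4 -0.5] j6 -21.7
cmd [2.526 1.191 0.982 0.   ]
```

{"op": "drive_tool", "data": {"increments": [[[0.14,0.4,0.2,0,0],[0.14,0.8,0.4,0,0],[0.14,1,0.5,0,0]]]}}

```text
time_s: 0.98
tcp_pos: [0.354, 0.399, 0.2375]
eef_rot: [180.0, 0.0, -31.4]
contact_force: [0.1, -0.6, 0.2]
gripper_width: 0.0497
gripper_force: 0.0
```

{"op": "drive_tool", "data": {"increments": [[[0.14,0.4,0.2,0.1,0],[0.14,0.8,0.4,0.2,0],[0.14,1,0.5,0.3,0],[0.14,1,0.5,0.3,0]]]}}

```text
time_s: 1.48
tcp_pos: [0.4249, 0.2854, 0.2004]
eef_rot: [179.9, 0.0, -31.5]
contact_force: [0.5, -0.8, 0.4]
gripper_width: 0.0501
gripper_force: 0.0
```

```bash
python3 -c "
from h import *
go(.467,.231,.048,-31.6)"
```

```text
t 1.48 p [0.4249 0.2854 0.2004] rot [179.9   0.  -31.5] w 0.0501 F [ 0.5 -0.8  0.4] j6 2.7
cmd [0.536 0.204 1.27  0.   ]
```

{"op": "drive_tool", "data": {"increments": [[[0.14,0.35,0.2,0.3,0],[0.14,0.35,0.2,0.6,0],[0.14,0.35,0.2,0.9,0],[0.14,0.35,0.2,0.9,0]]]}}

```text
time_s: 1.98
tcp_pos: [0.4468, 0.2441, 0.0915]
eef_rot: [179.7, 0.1, -31.3]
contact_force: [0.3, 0.6, 0.4]
gripper_width: 0.0499
gripper_force: 0.0
```

{"op": "drive_tool", "data": {"increments": [[[0.14,0,0,0.2,0],[0.14,0,0,0.37,0],[0.14,0,0,0.37,0],[0.14,0,0,0.37,0]]]}}

```text
time_s: 2.48
tcp_pos: [0.4488, 0.2458, 0.0507]
eef_rot: [-179.9, -0.0, -31.3]
contact_force: [0.6, 0.7, 0.1]
gripper_width: 0.0498
gripper_force: 0.0
```

Run:
```python
from h import *
go(.467,.231,.048,-31.6)
s=save("side","side1")[120:360,120:400]
cv2.imwrite("pics/s1.png",cv2.resize(s[:,:,::-1],None,fx=2.5,fy=2.5))
```

```text
t 2.48 p [0.4488 0.2458 0.0507] rot [-179.9   -0.   -31.3] w 0.0498 F [0.6 0.7 0.1] j6 8.0
cmd [0.193 0.026 0.023 0.001]
```

View pics/s1.png

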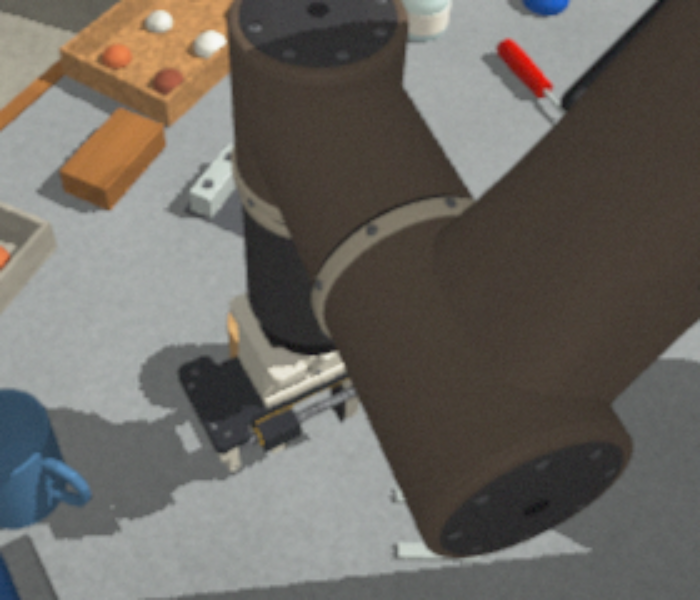

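The arm hides the pillar at about (235,330) in this crop. The gripper is low behind it, and the mug and calipers are clear. I'll start the first push.

{"op": "drive_tool", "data": {"increments": [[[0.14,0.1,0.03,0.03,0],[0.14,0.2,0.03,0.03,0],[0.14,0.3,0.03,0.03,0],[0.14,0.38,0.03,0.03,0],[0.14,0.45,0.03,0.03,0]]]}}

```text
time_s: 3.15
tcp_pos: [0.4931, 0.2131, 0.0456]
eef_rot: [-180.0, -0.0, -31.4]
contact_force: [0.2, 1.0, -0.5]
gripper_width: 0.0501
gripper_force: 0.6
```

{"op": "drive_tool", "data": {"increments": [[[0.14,0.07,0,0,0],[0.14,0.15,0,0,0],[0.14,0.23,0,0,0],[0.14,0.31,0,0,0],[0.14,0.4,0,0,0]]]}}

```text
time_s: 3.78
tcp_pos: [0.5339, 0.1881, 0.0455]
eef_rot: [180.0, 0.0, -31.3]
contact_force: [-1.2, 0.7, 0.8]
gripper_width: 0.0499
gripper_force: 0.7
```

Run:
```python
from h import *
go(.601,.148,.047,-31.6)
```

```text
t 3.77 p [0.5339 0.1881 0.0455] rot [180.    0.  -31.3] w 0.0499 F [-1.2  0.7  0.8] j6 19.4
cmd [ 0.652 -0.006 -0.012  0.001]
```

{"op": "drive_tool", "data": {"increments": [[[0.14,0.09,0,0,0],[0.14,0.18,0,0,0],[0.14,0.27,0,0,0],[0.14,0.36,0,0,0],[0.14,0.44,0,0,0]]]}}

```text
time_s: 4.4
tcp_pos: [0.579, 0.1606, 0.0455]
eef_rot: [180.0, 0.0, -31.4]
contact_force: [-1.0, 0.8, 0.7]
gripper_width: 0.05
gripper_force: 0.7
```

{"op": "drive_tool", "data": {"increments": [[[0.14,0.08,0,0,0],[0.14,0.15,0,0,0],[0.14,0.2,0,0,0],[0.14,0.21,0,0,0]]]}}

```text
time_s: 4.9
tcp_pos: [0.6002, 0.1477, 0.0455]
eef_rot: [180.0, 0.0, -31.4]
contact_force: [-1.3, 0.9, 1.3]
gripper_width: 0.0497
gripper_force: 0.8
```

{"op": "drive_tool", "data": {"increments": [[[0.14,-0.2,0,0,0],[0.14,-0.5,0,0,0],[0.14,-0.8,0,-0.3,0],[0.14,-0.8,0,-0.7,0]]]}}

```text
time_s: 5.4
tcp_pos: [0.5155, 0.1982, 0.1296]
eef_rot: [179.8, 0.1, -31.2]
contact_force: [1.7, 0.9, 0.8]
gripper_width: 0.0501
gripper_force: 0.0
```

```bash
cat >> h.py <<'E'
def pillar(x0,y0,tag):
    for cam in("top","side"):
        im=save(cam,cam+tag);hsv=cv2.cvtColor(im,cv2.COLOR_RGB2HSV)
        h,s,v=[hsv[...,i].astype(int) for i in range(3)]
        m=((h>8)&(h<22)&(s>90)&(v>100)).astype(np.uint8)
        n,l,st,c=cv2.connectedComponentsWithStats(m)
        for i in range(1,n):
            u0,v0,w,hh,A=st[i]
            # side: silhouette width -> centre column; top of ellipse
            if A<60: continue
            p=ray(cam,c[i],.09 if cam=="top" else .06)[0]
            if abs(p[0]-x0)<.07 and abs(p[1]-y0)<.07: print(cam,st[i],c[i].round(1),p[:2].round(4))
E
python3 - <<'E'
from h import *
go(.6308,.23,.12,-87); pillar(.63,.13,"2")
E
```

```text
t 5.4 p [0.5155 0.1982 0.1296] rot [ 1.798e+02  1.000e-01 -3.120e+01] w 0.0501 F [1.7 0.9 0.8] j6 17.5
cmd [ 0.684 -0.724  0.08   0.155]
top [199 168  22  24 414] [209.8 179.2] [0.6261 0.1266]
```

{"op": "drive_tool", "data": {"increments": [[[0.14,0.2,-0.2,0,0.03],[0.14,0.4,-0.4,0,0.06],[0.14,0.6,-0.6,0,0.09],[0.14,0.7,-0.7,0,0.12],[0.14,0.7,-0.7,0,0.15]]]}}

```text
time_s: 6.12
tcp_pos: [0.6345, 0.2259, 0.1285]
eef_rot: [180.0, -0.0, -85.4]
contact_force: [0.3, 0.2, -0.7]
gripper_width: 0.05
gripper_force: 0.0
```

Run:
```python
from h import *
go(.6275,.22,.0475,-87); pillar(.63,.13,"3")
s=cv2.imread("pics/side3.png");cv2.imwrite("pics/s3.png",cv2.resize(s[130:330,120:350],None,fx=3,fy=3))
```

```text
t 6.12 p [0.6345 0.2259 0.1285] rot [180.   -0.  -85.4] w 0.05 F [ 0.3  0.2 -0.7] j6 -31.6
cmd [0.044 0.062 0.675 0.004]
top [199 168  22  24 415] [209.8 179.2] [0.626  0.1267]
side [192 211  27  29 328] [209.1 228.8] [0.5933 0.1614]
```

View pics/s3.png

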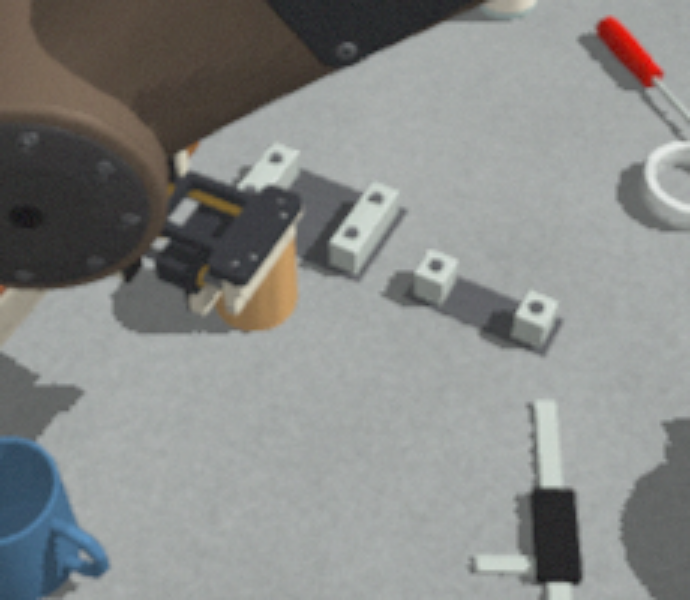

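The pillar stands at (258,280) in the crop, just outside the go mouth, with the gripper behind it. Now I'll lower and line up.

{"op": "drive_tool", "data": {"increments": [[[0.14,0,0.07,0.2,0.004],[0.14,0,0.07,0.4,0.004],[0.14,0,0.07,0.6,0.004],[0.14,0,0.07,0.67,0.004],[0.14,0,0.07,0.67,0.004]]]}}

```text
time_s: 6.85
tcp_pos: [0.6249, 0.225, 0.049]
eef_rot: [180.0, -0.0, -86.4]
contact_force: [-0.2, 0.3, 0.1]
gripper_width: 0.0502
gripper_force: 0.0
```

{"op": "drive_tool", "data": {"increments": [[[0.14,0.1,0,0,0],[0.14,0.2,0,0,0],[0.14,0.3,0,0,0],[0.14,0.38,0,0,0],[0.14,0.46,0,0,0]]]}}

```text
time_s: 7.48
tcp_pos: [0.6285, 0.1692, 0.0493]
eef_rot: [-180.0, 0.0, -86.5]
contact_force: [-0.3, -0.1, 1.2]
gripper_width: 0.0503
gripper_force: 0.0
```

Run:
```python
from h import *
go(.629,.146,.0475,-87)
```

```text
t 7.47 p [0.6285 0.1692 0.0493] rot [-180.     0.   -86.5] w 0.0503 F [-0.3 -0.1  1.2] j6 -28.7
cmd [0.193 0.008 0.015 0.001]
```

{"op": "drive_tool", "data": {"increments": [[[0.14,0.06,0,0.01,0],[0.14,0.12,0,0.01,0],[0.14,0.18,0,0.01,0],[0.14,0.24,0,0.01,0],[0.14,0.28,0,0.01,0]]]}}

```text
time_s: 8.1
tcp_pos: [0.6305, 0.1361, 0.0479]
eef_rot: [180.0, 0.0, -86.5]
contact_force: [0.1, 1.3, 0.9]
gripper_width: 0.0503
gripper_force: 0.6
```

Run:
```python
from h import *
go(.6305,.11,.0475,-87); pillar(.63,.1,"4")
t=cv2.imread("pics/top4.png")[145:225,190:270];s=cv2.imread("pics/side4.png")[170:260,170:290]
a=cv2.resize(t,(400,400),interpolation=cv2.INTER_CUBIC);b=cv2.resize(s,None,fx=4,fy=4,interpolation=cv2.INTER_CUBIC)[:360]
cv2.imwrite("pics/c4.png",np.hstack([a[:360],b[:,:400]]))
```

```text
t 8.1 p [0.6305 0.1361 0.0479] rot [180.    0.  -86.5] w 0.0503 F [0.1 1.3 0.9] j6 -26.0
cmd [0.217 0.013 0.004 0.001]
top [217 167  13  24 217] [223.2 178.7] [0.6282 0.0848]
side [206 193  21   9  71] [214.5 197.2] [0.6367 0.0731]
side [196 212  19  19 163] [202.7 222.6] [0.6165 0.154 ]
```

View pics/c4.png

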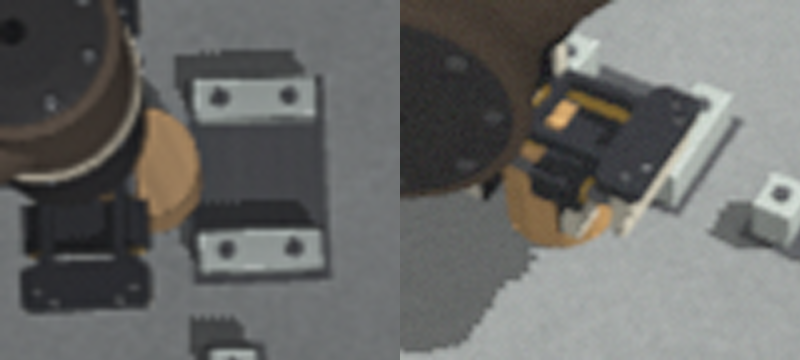

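In the left half the pillar top is centred near (145,164), in line with the gap between the jaws at rows 122 and 232. Pushing in slowly.

{"op": "drive_tool", "data": {"increments": [[[0.14,0.05,0,0,0],[0.14,0.1,0,0,0],[0.14,0.15,0,0,0],[0.14,0.2,0,0,0],[0.14,0.25,0,0,0]]]}}

```text
time_s: 8.82
tcp_pos: [0.6323, 0.1061, 0.048]
eef_rot: [180.0, 0.0, -86.5]
contact_force: [0.0, 1.2, -0.1]
gripper_width: 0.0499
gripper_force: 0.7
```

{"op": "drive_tool", "data": {"increments": [[[0.14,0.05,0,0,0],[0.14,0.1,0,0,0],[0.14,0.15,0,0,0],[0.14,0.2,0,0,0]]]}}

```text
time_s: 9.32
tcp_pos: [0.6337, 0.0822, 0.0479]
eef_rot: [180.0, -0.0, -86.5]
contact_force: [-0.1, 0.8, -0.3]
gripper_width: 0.0502
gripper_force: 0.7
```

Run:
```python
from h import *
go(.636,.03,.0475,-87)
```

```text
t 9.32 p [0.6337 0.0822 0.0479] rot [180.   -0.  -86.5] w 0.0502 F [-0.1  0.8 -0.3] j6 -21.4
cmd [0.435 0.008 0.004 0.001]
```

{"op": "drive_tool", "data": {"increments": [[[0.14,0.07,0,0,0],[0.14,0.14,0,0,0],[0.14,0.21,0,0,0],[0.14,0.28,0,0,0],[0.14,0.35,0,0,0]]]}}

```text
time_s: 9.95
tcp_pos: [0.6363, 0.04, 0.048]
eef_rot: [180.0, -0.0, -86.5]
contact_force: [1.1, 2.2, -0.9]
gripper_width: 0.0502
gripper_force: 0.7
```

{"op": "drive_tool", "data": {"increments": [[[0.14,0.07,0,0,0],[0.14,0.14,0,0,0],[0.14,0.21,0,0,0],[0.14,0.28,0,0,0],[0.14,0.35,0,0,0]]]}}

```text
time_s: 10.58
tcp_pos: [0.6389, -0.0018, 0.0479]
eef_rot: [180.0, -0.0, -86.5]
contact_force: [-0.1, 0.6, -0.5]
gripper_width: 0.0501
gripper_force: 0.7
```

{"op": "drive_tool", "data": {"increments": [[[0.14,0.07,0,0,0],[0.14,0.14,0,0,0],[0.14,0.21,0,0,0],[0.14,0.27,0,0,0],[0.14,0.3,0,0,0]]]}}

```text
time_s: 11.2
tcp_pos: [0.6411, -0.0377, 0.0479]
eef_rot: [180.0, -0.0, -86.5]
contact_force: [-0.1, 0.2, 0.2]
gripper_width: 0.0498
gripper_force: 0.7
```

{"op": "drive_tool", "data": {"increments": [[[0.14,0,0,0,0],[0.14,-0.2,0,0,0],[0.14,-0.5,0,-0.1,0],[0.14,-0.5,0,-0.6,0],[0.14,-0.5,0,-0.7,0]]]}}

```text
time_s: 11.82
tcp_pos: [0.6397, 0.0238, 0.1364]
eef_rot: [-179.6, 0.0, -86.4]
contact_force: [-0.2, -1.4, -0.3]
gripper_width: 0.0501
gripper_force: 0.0
```

Run:
```python
from h import *
go(.72,-.065,.13,-180); pillar(.64,-.065,"5")
t=cv2.imread("pics/top5.png")[140:240,200:320];s=cv2.imread("pics/side5.png")[100:260,180:320]
a=cv2.resize(t,(480,400),interpolation=cv2.INTER_CUBIC);b=cv2.resize(s,(350,400),interpolation=cv2.INTER_CUBIC)[:,:320]
cv2.imwrite("pics/c5.png",np.hstack([a,b]))
```

```text
t 11.82 p [0.6397 0.0238 0.1364] rot [-179.6    0.   -86.4] w 0.0501 F [-0.2 -1.4 -0.3] j6 -16.0
cmd [ 0.781 -0.621  0.053  0.26 ]
top [263 164  22  25 393] [273.1 175.3] [ 0.6407 -0.0723]
side [230 160  24  26 394] [242.8 175.1] [ 0.6162 -0.0297]
```

View pics/c5.png

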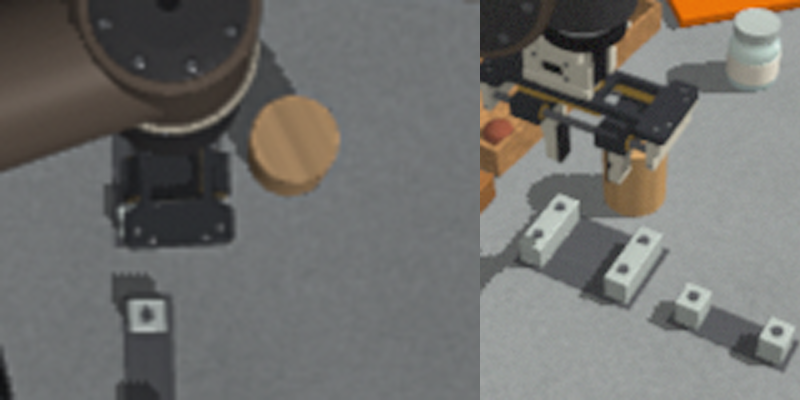

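The pillar at (293,140) in the left half is fully clear past the far end of the go jaws, so the go pass is done. Next I'll move to its +x side and turn.

{"op": "drive_tool", "data": {"increments": [[[0.14,0.15,-0.2,0,-0.03],[0.14,0.3,-0.4,0,-0.06],[0.14,0.5,-0.6,0,-0.09],[0.14,0.7,-0.65,0,-0.12],[0.14,0.83,-0.65,0,-0.15]]]}}

```text
time_s: 12.55
tcp_pos: [0.7207, -0.0734, 0.1291]
eef_rot: [179.9, 0.2, -32.5]
contact_force: [-0.0, -0.4, 0.2]
gripper_width: 0.05
gripper_force: 0.0
```

{"op": "drive_tool", "data": {"increments": [[[0.14,0,0,0,-0.03],[0.14,0,0,0,-0.06],[0.14,0,0,0,-0.09],[0.14,0,0,0,-0.09]]]}}

```text
time_s: 13.05
tcp_pos: [0.7204, -0.0722, 0.13]
eef_rot: [180.0, 0.2, -0.5]
contact_force: [-0.8, 0.1, 0.5]
gripper_width: 0.05
gripper_force: 0.0
```

Run:
```python
from h import *
go(.715,-.072,.0475,0); pillar(.64,-.065,"6")
```

```text
t 13.05 p [ 0.7204 -0.0722  0.13  ] rot [180.    0.2  -0.5] w 0.05 F [-0.8  0.1  0.5] j6 79.9
cmd [-0.045 -0.001  0.687 -0.001]
top [262 164  23  25 396] [273.1 175.3] [ 0.6404 -0.072 ]
side [229 146  26  40 899] [241.5 165.4] [ 0.6377 -0.0594]
```

{"op": "drive_tool", "data": {"increments": [[[0.14,0,0,0.25,0],[0.14,0,0,0.5,0],[0.14,0,0,0.68,0],[0.14,0,0,0.68,0]]]}}

```text
time_s: 13.65
tcp_pos: [0.7197, -0.0721, 0.0479]
eef_rot: [180.0, 0.3, -0.6]
contact_force: [-0.0, -0.3, -0.2]
gripper_width: 0.05
gripper_force: 0.0
```

{"op": "drive_tool", "data": {"increments": [[[0.14,-0.1,0,0,0],[0.14,-0.2,0,0,0],[0.14,-0.26,0,0,0],[0.14,-0.32,0,0,0],[0.14,-0.38,0,0,0]]]}}

```text
time_s: 14.28
tcp_pos: [0.6756, -0.0717, 0.0508]
eef_rot: [-180.0, -0.1, -0.4]
contact_force: [0.4, -0.8, 0.3]
gripper_width: 0.05
gripper_force: 0.7
```

{"op": "drive_tool", "data": {"increments": [[[0.14,-0.08,0,0,0],[0.14,-0.16,0,0,0],[0.14,-0.24,0,0,0],[0.14,-0.32,0,0,0],[0.14,-0.4,0,0,0]]]}}

```text
time_s: 14.9
tcp_pos: [0.6273, -0.0713, 0.0505]
eef_rot: [-180.0, -0.0, -0.4]
contact_force: [1.5, 0.5, 2.1]
gripper_width: 0.0505
gripper_force: 1.3
```

{"op": "drive_tool", "data": {"increments": [[[0.14,-0.08,0,0,0],[0.14,-0.16,0,0,0],[0.14,-0.24,0,0,0],[0.14,-0.32,0,0,0],[0.14,-0.4,0,0,0]]]}}

```text
time_s: 15.52
tcp_pos: [0.5792, -0.071, 0.0504]
eef_rot: [180.0, -0.0, -0.4]
contact_force: [2.4, 0.6, 2.8]
gripper_width: 0.0499
gripper_force: 1.5
```

Run:
```python
from h import *
go(.4995,-.072,.0475,0); pillar(.55,-.072,"7")
```

```text
t 15.53 p [ 0.5792 -0.071   0.0504] rot [180.   -0.   -0.4] w 0.0499 F [2.4 0.6 2.8] j6 77.4
cmd [-0.664  0.013  0.024 -0.001]
top [262 204  22  14 217] [272.4 209.5] [ 0.5324 -0.0702]
side [261 159  27  42 804] [274.9 181.3] [ 0.5335 -0.0533]
```

{"op": "drive_tool", "data": {"increments": [[[0.14,-0.07,0,0.02,0],[0.14,-0.14,0,0.02,0],[0.14,-0.21,0,0.02,0],[0.14,-0.28,0,0.02,0],[0.14,-0.35,0,0.02,0]]]}}

```text
time_s: 16.25
tcp_pos: [0.5369, -0.0707, 0.0478]
eef_rot: [180.0, 0.0, -0.4]
contact_force: [1.7, -0.6, 0.7]
gripper_width: 0.05
gripper_force: 1.6
```

{"op": "drive_tool", "data": {"increments": [[[0.14,-0.07,0,0,0],[0.14,-0.14,0,0,0],[0.14,-0.21,0,0,0],[0.14,-0.27,0,0,0],[0.14,-0.31,0,0,0]]]}}

```text
time_s: 16.88
tcp_pos: [0.4999, -0.0705, 0.0479]
eef_rot: [180.0, 0.0, -0.4]
contact_force: [0.5, 0.5, -0.4]
gripper_width: 0.0503
gripper_force: 1.3
```

{"op": "drive_tool", "data": {"increments": [[[0.14,0,0,0,0],[0.14,0.2,0,0,0],[0.14,0.5,0,-0.1,0],[0.14,0.5,0,-0.5,0],[0.14,0.5,0,-0.7,0]]]}}

```text
time_s: 17.5
tcp_pos: [0.5615, -0.0709, 0.1335]
eef_rot: [180.0, -0.0, -0.4]
contact_force: [0.2, -0.5, -1.1]
gripper_width: 0.0497
gripper_force: 0.0
```

Run:
```python
from h import *
go(.468,-.15,.13,-88); pillar(.465,-.072,"8")
```

```text
t 17.5 p [ 0.5615 -0.0709  0.1335] rot [180.   -0.   -0.4] w 0.0497 F [ 0.2 -0.5 -1.1] j6 77.0
cmd [-0.774  0.664  0.029  0.243]
top [262 220  22  22 381] [272.3 230.8] [ 0.4661 -0.0701]
side [287 170  29  42 996] [300.5 190.5] [ 0.463  -0.0582]
```

{"op": "drive_tool", "data": {"increments": [[[0.14,0,0.3,0,0.03],[0.14,-0.2,0.6,0,0.06],[0.14,-0.5,0.68,0,0.09],[0.14,-0.77,0.68,0,0.12],[0.14,-0.77,0.68,0,0.15]]]}}

```text
time_s: 18.23
tcp_pos: [0.4645, -0.1521, 0.1312]
eef_rot: [179.9, 0.1, -54.5]
contact_force: [0.7, -0.3, -0.3]
gripper_width: 0.0498
gripper_force: 0.0
```

{"op": "drive_tool", "data": {"increments": [[[0.14,0,0,0,0.03],[0.14,0,0,0,0.06],[0.14,0,0,0,0.093],[0.14,0,0,0,0.093]]]}}

```text
time_s: 18.73
tcp_pos: [0.467, -0.1518, 0.1312]
eef_rot: [179.9, 0.0, -87.6]
contact_force: [0.6, -1.4, -0.4]
gripper_width: 0.0506
gripper_force: 0.0
```

Run:
```python
from h import *
go(.468,-.15,.0475,-88.3); pillar(.465,-.072,"9")
```

```text
t 18.73 p [ 0.467  -0.1518  0.1312] rot [179.9   0.  -87.6] w 0.0506 F [ 0.6 -1.4 -0.4] j6 -2.5
cmd [-0.015 -0.009  0.697  0.002]
side [286 171  30  41 983] [300.5 190.8] [ 0.4626 -0.0574]
```

{"op": "drive_tool", "data": {"increments": [[[0.14,0,0,0.25,0.002],[0.14,0,0,0.5,0.002],[0.14,0,-0.01,0.69,0.002],[0.14,0,-0.01,0.69,0.002]]]}}

```text
time_s: 19.32
tcp_pos: [0.4674, -0.1519, 0.0476]
eef_rot: [179.8, -0.0, -88.2]
contact_force: [0.1, 0.9, 1.3]
gripper_width: 0.0502
gripper_force: 0.0
```

{"op": "drive_tool", "data": {"increments": [[[0.14,-0.1,0,0,0],[0.14,-0.2,0,0,0],[0.14,-0.28,0,0,0],[0.14,-0.36,0,0,0],[0.14,-0.42,0,0,0]]]}}

```text
time_s: 19.95
tcp_pos: [0.4672, -0.1007, 0.0494]
eef_rot: [-180.0, -0.0, -88.3]
contact_force: [0.7, -1.3, -0.2]
gripper_width: 0.0499
gripper_force: 0.7
```

{"op": "drive_tool", "data": {"increments": [[[0.14,-0.08,0,0.015,0],[0.14,-0.16,0,0.015,0],[0.14,-0.24,0,0.015,0],[0.14,-0.32,0,0.015,0],[0.14,-0.4,0,0.015,0]]]}}

```text
time_s: 20.58
tcp_pos: [0.4659, -0.0528, 0.0474]
eef_rot: [-180.0, -0.0, -88.3]
contact_force: [-0.3, -2.8, 2.8]
gripper_width: 0.0502
gripper_force: 2.0
```

Run:
```python
from h import *
go(.4645,-.020,.0475,-88.3); pillar(.465,-.01,"10")
```

```text
t 20.57 p [ 0.4659 -0.0528  0.0474] rot [-180.    -0.   -88.3] w 0.0502 F [-0.3 -2.8  2.8] j6 -16.0
cmd [-0.274  0.003 -0.001 -0.   ]
side [ 278  183   30   43 1007] [291.4 204.5] [ 0.462  -0.0042]
```

{"op": "drive_tool", "data": {"increments": [[[0.14,-0.05,0,0,0],[0.14,-0.1,0,0,0],[0.14,-0.14,0,0,0],[0.14,-0.18,0,0,0],[0.14,-0.21,0,0,0]]]}}

```text
time_s: 21.3
tcp_pos: [0.4651, -0.0279, 0.0473]
eef_rot: [180.0, 0.0, -88.3]
contact_force: [0.1, -0.7, -0.1]
gripper_width: 0.05
gripper_force: 0.5
```

{"op": "drive_tool", "data": {"increments": [[[0.14,-0.01,0,0,0],[0.14,-0.02,0,0,0],[0.14,-0.03,0,0,0],[0.14,-0.04,0,0,0]]]}}

```text
time_s: 21.8
tcp_pos: [0.465, -0.0235, 0.0473]
eef_rot: [180.0, -0.0, -88.3]
contact_force: [0.3, -1.3, 0.3]
gripper_width: 0.0498
gripper_force: 0.5
```

{"op": "drive_tool", "data": {"increments": [[[0.14,-0.01,0,0,0],[0.14,-0.02,0,0,0],[0.14,-0.02,0,0,0]]]}}

```text
time_s: 22.18
tcp_pos: [0.4644, -0.0215, 0.0474]
eef_rot: [179.9, -0.0, -88.3]
contact_force: [-0.9, -4.9, 2.8]
gripper_width: 0.0502
gripper_force: 2.9
```

{"op": "drive_tool", "data": {"increments": [[[0.14,-0.01,0,0,0],[0.14,-0.01,0,0,0]]]}}

```text
time_s: 22.42
tcp_pos: [0.4641, -0.0206, 0.0474]
eef_rot: [179.9, -0.1, -88.3]
contact_force: [-1.5, -6.7, 4.0]
gripper_width: 0.0498
gripper_force: 4.0
```

Run:
```python
from h import *
go(.4645,-.020,.0475,-88.3); pillar(.465,.01,"11")
s=cv2.imread("pics/side11.png")[150:270,220:340];t=cv2.imread("pics/top11.png")[190:270,200:280]
cv2.imwrite("pics/c11.png",np.hstack([cv2.resize(x,(400,400),interpolation=cv2.INTER_CUBIC) for x in(t,s)]))
```

```text
t 22.43 p [ 0.4641 -0.0206  0.0474] rot [ 1.799e+02 -1.000e-01 -8.830e+01] w 0.0498 F [-1.5 -6.7  4. ] j6 -20.2
cmd [-0.005 -0.004 -0.001 -0.   ]
side [ 273  191   30   44 1004] [286.2 212.8] [0.4612 0.0259]
```

View pics/c11.png

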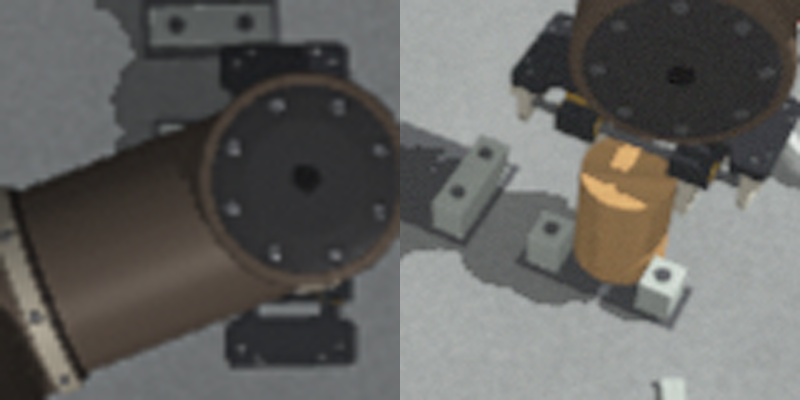

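The pillar at (625,225) sits in the no-go mouth between both short jaws. I'll press a bit more, easing laterally towards −x, and hold.

{"op": "drive_tool", "data": {"increments": [[[0.14,0,0.01,0,0],[0.14,-0.005,0.01,0,0],[0.14,-0.01,0.01,0,0],[0.14,-0.01,0.01,0,0],[0.14,-0.01,0.01,0,0]]]}}

```text
time_s: 23.15
tcp_pos: [0.4634, -0.0192, 0.0475]
eef_rot: [180.0, -0.0, -88.3]
contact_force: [-1.0, -6.9, 4.3]
gripper_width: 0.0502
gripper_force: 3.8
```

{"op": "drive_tool", "data": {"increments": [[[0.14,0,0,0,0],[0.14,0,0,0,0],[0.14,0,0,0,0],[0.14,0,0,0,0],[0.14,0,0,0,0]]]}}

```text
time_s: 23.78
tcp_pos: [0.4634, -0.0192, 0.0475]
eef_rot: [180.0, -0.0, -88.3]
contact_force: [-0.5, -7.9, 4.7]
gripper_width: 0.0503
gripper_force: 3.8
```

{"op": "drive_tool", "data": {"increments": [[[0.14,-0.005,0.005,0,0],[0.14,-0.01,0.005,0,0],[0.14,-0.01,0.005,0,0],[0.14,-0.01,0.005,0,0]]]}}

```text
time_s: 24.28
tcp_pos: [0.4633, -0.0185, 0.0479]
eef_rot: [-180.0, -0.1, -88.3]
contact_force: [1.2, -12.0, 6.2]
gripper_width: 0.05
gripper_force: 5.8
```

Run:
```python
from h import *
go(.4645,-.020,.0475,-88.3); pillar(.465,.01,"12")
```

```text
t 24.27 p [ 0.4633 -0.0185  0.0479] rot [-1.80e+02 -1.00e-01 -8.83e+01] w 0.05 F [  1.2 -12.    6.2] j6 -20.6
cmd [ 0.013 -0.01   0.003  0.   ]
side [272 192  31  44 997] [286.2 213.2] [0.4607 0.0273]
```

Force rises to 12 N without the pillar advancing, so both jaws are stopping it. I'll hold briefly at a lower force, then withdraw.

{"op": "drive_tool", "data": {"increments": [[[0.14,0.01,-0.003,0,0],[0.14,0.01,-0.003,0,0],[0.14,0.01,-0.003,0,0],[0.14,0.01,-0.003,0,0],[0.14,0.01,-0.003,0,0]]]}}

```text
time_s: 25.0
tcp_pos: [0.4634, -0.019, 0.0475]
eef_rot: [180.0, -0.0, -88.3]
contact_force: [-1.2, -6.1, 4.2]
gripper_width: 0.0502
gripper_force: 3.8
```

{"op": "drive_tool", "data": {"increments": [[[0.14,0.02,0,0,0],[0.14,0.05,0,0,0],[0.14,0.2,0,0,0],[0.14,0.4,0,0,0],[0.14,0.7,0,0,0]]]}}

```text
time_s: 25.62
tcp_pos: [0.4665, -0.1028, 0.0475]
eef_rot: [-179.9, 0.0, -88.2]
contact_force: [1.3, 0.5, 0.2]
gripper_width: 0.05
gripper_force: 0.0
```

{"op": "drive_tool", "data": {"increments": [[[0.14,0.4,0,-0.3,0],[0.14,0.8,0,-0.6,0],[0.14,1,0,-0.9,0],[0.14,1,0,-0.9,0]]]}}

```text
time_s: 26.12
tcp_pos: [0.4714, -0.2244, 0.1581]
eef_rot: [-179.7, -0.1, -88.4]
contact_force: [-0.2, 0.2, -0.9]
gripper_width: 0.0497
gripper_force: 0.0
```

Run:
```python
from h import *
go(.4645,-.020,.0475,-88.3); pillar(.465,.01,"13")
s=cv2.imread("pics/side13.png")[150:270,220:340];t=cv2.imread("pics/top13.png")[190:270,200:280]
cv2.imwrite("pics/c13.png",np.hstack([cv2.resize(x,(400,400),interpolation=cv2.INTER_CUBIC) for x in(t,s)]))
```

```text
t 26.12 p [ 0.4714 -0.2244  0.1581] rot [-1.797e+02 -1.000e-01 -8.840e+01] w 0.0497 F [-0.2  0.2 -0.9] j6 5.4
cmd [-1.705  0.011  0.922 -0.   ]
side [ 273  191   30   45 1059] [286.8 212.1] [0.4609 0.0233]
```

View pics/c13.png

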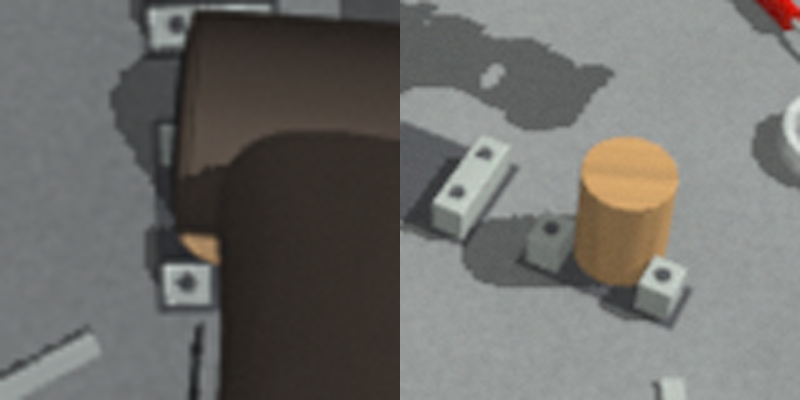

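Run:
```python
from h import *
print(ray("side",[(220+229.5/400*120-.5,150+173.5/400*120-.5)],.09))
```

```text
[[0.46348542 0.01583558 0.09      ]]
```

The pillar stands upright at (629,210) in the side crop, touching both short jaws. It measures (0.463, 0.016) against an expected (0.463, 0.014), within calibration error, and the robot is clear of it.

```bash
python3 -c "
from h import *
print(job.close_job())"
```

```text
the job is handed in; nothing more can be done
None
```

I pushed the pillar right through the go gap, pressed it into the −y mouth of the no-go gap where both jaws appeared to stop it (up to 12 N, no visible advance), left it standing there with the robot clear, and handed the job in at about 26 s; no verdict was returned.

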